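# Turn the sorting plate over against its holder and seat it

## Task

The wooden stone-sorting plate lies with its wells face down on the bench in front of its low wooden holder. Push it up against the holder's front step and tip it over onto the holder's bed so that its wells face up, then slide it back, square, until it is fully home against the back stop. Push lightly all the time, never harder than about 15 N on the plate or the holder, and leave the ring clamp, the small glue stick and the roll of tape where they are.

Things in the scene. Friction and masses are not known exactly. Their poses are not given: they have to be found in the camera images.
- plate: loose wooden plate, 100 (its x) x 120 (y) x 18 mm, 0.1-0.2 kg. One face is plain, the other has six round wells and is 16 mm shorter: the -x side slants in at 45 deg. Starts wells down before the holder, the slanted side away from it (upper edge overhangs), yaw within 0.35 rad of the holder's. Origin: midway along x and y, in the well face; z points to the plain face (up now)
- holder: wooden holder fixed to the bench: bed 125 (x) x 190 (y) mm, 6 mm high, its front an upright step; at the back a darker stop 12 mm thick rises 18 mm above the bed. Origin: on the bench under the bed's centre; x points from the front (x -62.5 mm) to the stop's face (x +62.5 mm), z up. A plate stood on edge at the step tips onto the bed once past upright
- ring_clamp: wooden ring clamp lying on the bench, 28 x 133 x 25 mm, to the left of the plate; loose, to be left alone. Origin: centre of its underside
- glue_stick: small pale cylinder, 19 mm wide and 20 mm high, standing to the right of the plate; loose, to be left alone. Origin: centre of its underside
- tape_1: roll of tape lying flat, 104 mm wide and 25 mm high, to the left of the holder; loose, to be left alone. Origin: centre of its underside

How it is judged:
On the way, in this order (a step that is already met when the one before it is completed fails the run):
1. the plate is tipped up by the fingers, its lower edge against the holder's front step (angle between plate's own z axis and vertical between 0.8 and 1.75 rad and contact force between the fingers and plate above 0.05 N and contact force between plate and holder above 0.05 N), for 0.1 s.
2. the plate lies turned over, wells up, flat on the holder's bed (angle between plate's own z axis and vertical above 3 rad and z of plate in the frame of holder between 0.02 and 0.028 m and x of plate in the frame of holder below 0.02 m), for 0.2 s.
At the end, for the whole second after the job is handed in: the plate lies at rest flat on the holder's bed with its wells up, against the back stop within 2 mm, square to it within 0.06 rad, and not more than 40 mm off the bed's middle sideways (angle between plate's own z axis and vertical above 3.07 rad and z of plate in the frame of holder between 0.02 and 0.028 m and x of plate in the frame of holder between 0.0105 and 0.0155 m and y of plate in the frame of holder between -0.04 and 0.04 m and angle between the x axis of plate and the x axis of holder, either way round below 0.06 rad and linear speed of plate below 0.01 m/s); the robot touches nothing.
It fails at once if the fingers or the arm press the plate harder than 18 N (contact force between any of the fingers, the arm and plate above 18 N).
It fails at once if the fingers or the arm press the holder harder than 18 N (contact force between any of the fingers, the arm and holder above 18 N).
It fails at once if the ring clamp, the glue stick or the tape is moved by more than 20 mm (distance of any of ring_clamp, glue_stick, tape_1 from where it was at the start of the episode above 0.02 m).
It also fails if it takes over 72 s, if anything falls off the work surface, if the arm or the gripper's body presses on something with over 40 N, if the wrist force passes 120 N, or if a joint passes its speed limit or range.

## Robot

A 6-joint arm with a two-finger parallel gripper is mounted at the origin on a cart in front of the work surface, level with it; the furniture and walls round the work are solid. World frame = base frame: x ahead of the robot, y to its left, z up, the work surface at z = 0. Lengths are in m, angles in rad, forces in N, time in s.
With the tool pointing down it reaches from about 0.3 to 0.775 m from the base axis. Payload 14.6 kg.
Tool frame: the origin (TCP) lies at the centre of the arm's flange, where the gripper is bolted on; the fingertips stand 199 mm ahead of it and the grasp point (between the pads) lies 180 mm ahead of it; z points along the fingers, y is the line along which they close (so a half turn about z gives the same grasp; the last joint's range is limited). The gripper opens to 94 mm and grips with 3 to 60 N. Pads are 16 mm wide; open, the fingers measure 119 mm over their backs; the gripper's body (75 mm by 177 mm) begins 78 mm behind the grasp point.
Start: joints at [-1.174, 0.3, 1.521, -0, 1.321, -0.067], TCP at [0.246, -0.492, 0.405] pointing down, gripper open.
Joint ranges: [-3.03, 3.03], [-0.79, 2.21], [0.23, 2.52], [-1.04, 4.18], [0, 3.07], [-2.55, 2.55]. Speed limits (rad/s): [2.22, 2.22, 2.57, 3.14, 3.14, 3.14].

## Interface

Orientations are given as a unit quaternion [x, y, z, w].
In Python, from cell import arm, get_image, order gives the robot as it stands.
- The arm moves only by the tool carry_out, never from a script. Its argument "steps" is a list of rows, each an object with "dp": the shift along the tool's x, y, z in mm, a list of three; "rot": the turn, a rotation vector about the tool's x, y, z in units of 10 degrees (1.0 is 10 degrees), a list of three; "grip": the opening, from 0 (shut) to 1 (fully open). A call has 1 to 12 rows; each row is the pose to reach, as a shift and turn from the pose commanded when the call began, along the tool's axes at that moment; what a row does not reach only later rows make up. A row lasts 1/8 s, in which the tool goes at most 62.5 mm and 10.7 degrees, less where a joint would pass 70% of its speed; a pose out of reach is approached as far as the arm can. A call with a gripper value outside its range is refused whole. The fingers move at their own pace and stop on an object; "force" is the grip in N (left out, the last holds). Time passes only in rows, so rows that repeat a pose let the fingers close. It gives the time, the measured TCP pose, the force, the opening and the grip force at its end, in the units of the state.
- arm.sense(): the state, without advancing time (a new reading comes with each control period).
- get_image(name): name is "scene" or "side" or "wrist"; returns a dict with "img" (384x512x3 uint8, blue, green, red), "depth" (384x512 float32, m along the optical axis (not along the pixel's ray), 0 where there is no reading), "mtx" (3x3 intrinsics, pixels), "k1" (the pictures are not rectified: a ray, as slopes to the right and down, at radius r is drawn at 1 + k1 r^2 times it, then the intrinsics apply), "position" and "orientation" of the camera in the world; the wrist camera has in their place "hand_eye" (4x4, takes a point from camera to tool coordinates, whose origin is the TCP and whose axes are the flange's). Camera axes: x right, y down, z forward; pixel columns grow to the right and rows downward; lengths in m; the calibration is good to about 2 mm. A picture is of the moment at which its call begins: read the wrist's pose just before it.
- order.hand_in(): hands the job in; it is judged then, once.
The state is a dict: "time_s": time; "joint_positions": joint angles; "dq": joint speeds; "joint_torque": joint torques, N m; "eef_pos": TCP position; "ee_rot": TCP orientation; "ft_force": force on the tool from outside, world axes, zero at the start; "ft_torque": the same for the moment, N m; "finger_gap": opening from 0.0 (shut) to 1.0 (fully open); "grasp_force": force on a finger pad.
Only numpy, scipy, OpenCV 4.12 (cv2) and the standard library are available. Lean on these libraries where they do the work, as an engineer would, in place of code of your own. Each camera call takes 0.05 s, during which the arm holds its last target. There are 200 camera calls.

## Working session

There is one attempt and no reset: what is moved stays moved. The work goes in short steps, Python scripts to look and compute and a tool call to move; the robot and the scene stay as the last step left them, time stands still between calls to the robot, and variables do not carry over. Pictures are saved under pics/ and viewed, at most 12 in all, crops included, and the job is handed in when it is done.

Besides the shell and the picture viewer there is one more tool, called after ">>>" by a JSON object that holds its "method" and its "body". carry_out: Moves the arm, as the interface text tells. Its arguments: {"type":"object","properties":{"steps":{"type":"array","items":{"type":"object","properties":{"dp":{"type":"array","items":{"type":"number"}},"rot":{"type":"array","items":{"type":"number"}},"grip":{"type":"number"}}}},"force":{"type":"number"}},"required":["steps"]}

```bash
ls; mkdir -p pics; cat > h.py <<'E'
import numpy as np, cv2
from scipy.spatial.transform import Rotation as R
from cell import arm, get_image, order
def world(d,T=None):
    if T is None: T=np.eye(4);T[:3,:3]=R.from_quat(d["orientation"]).as_matrix();T[:3,3]=d["position"]
    h,w=d["depth"].shape;K=d["mtx"];u,v=np.meshgrid(np.arange(w),np.arange(h))
    x=(u-K[0,2])/K[0,0];y=(v-K[1,2])/K[1,1];a,b=x.copy(),y.copy()
    for _ in range(8):
        s=1+d["k1"]*(a*a+b*b);a,b=x/s,y/s
    P=np.stack([a*d["depth"],b*d["depth"],d["depth"]],-1)
    return P@T[:3,:3].T+T[:3,3]
E
python3 - <<'E'
from h import *
s=arm.sense();print(s)
a=get_image("scene");b=get_image("side")
np.save("scene.npy",world(a));np.save("side.npy",world(b))
cv2.imwrite("pics/s0.png",a["img"]);cv2.imwrite("pics/d0.png",b["img"])
for d in(a,b):print(d["mtx"],d["k1"],d["position"],R.from_quat(d["orientation"]).as_matrix())
E
```

```text
pics
{'time_s': 0.0, 'joint_positions': array([-1.17361905e+00,  3.00465820e-01,  1.52159118e+00, -2.22852477e-05,
        1.32069775e+00, -6.65545400e-02]), 'dq': array([ 0.00044766,  0.00074952,  0.00174633, -0.00019775, -0.00165857,
        0.00064673]), 'joint_torque': array([-1.93436535e-03, -5.31810093e+01, -3.52743566e+01,  7.06798607e-02,
        2.42807984e-02, -8.39719291e-05]), 'eef_pos': array([ 0.24601336, -0.49187193,  0.40408482]), 'ee_rot': array([ 9.73238515e-01,  2.29796550e-01, -1.06263827e-04, -5.71348477e-04]), 'ft_force': array([ 0.06239396, -0.41905029,  0.69753839]), 'ft_torque': array([0.05495626, 0.00349499, 0.01836801]), 'grasp_force': 0.0, 'finger_gap': 1.0017844286070325}
[[418.47211115   0.         248.40540405]
 [  0.         418.47211115 195.78023439]
 [  0.           0.           1.        ]] -0.08620072491643203 [ 0.2856988  -0.25402093  0.71621847] [[ 0.84278419 -0.41689146  0.34046486]
 [-0.5380733  -0.66882532  0.5129813 ]
 [ 0.013854   -0.61552758 -0.78799357]]
[[366.50485811   0.         256.12753618]
 [  0.         366.50485811 190.25997489]
 [  0.           0.           1.        ]] -0.09351875427777048 [ 0.42004285 -0.5870515   0.40669579] [[ 0.9782161  -0.07967147  0.19169173]
 [-0.20731757 -0.42216264  0.8824954 ]
 [ 0.01061538 -0.90301227 -0.42948359]]
```

View pics/s0.png

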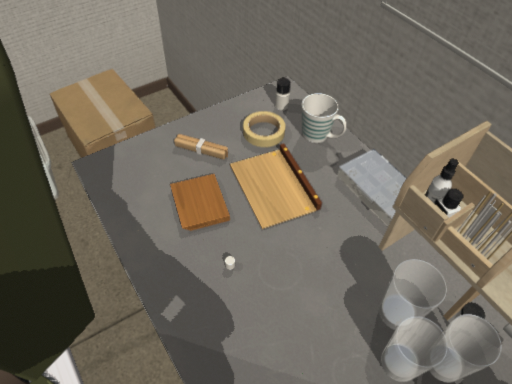

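View pics/d0.png

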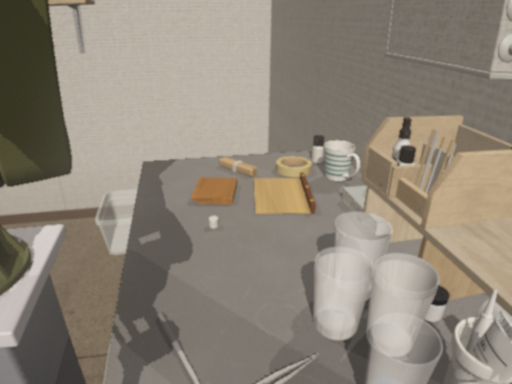

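The scene shows the plate at about (200,202), the holder's bed at (272,187) with its dark stop at (300,176), the clamp at (200,147), the tape at (263,128) and the glue stick at (230,263). I'll measure them from the depth.

```bash
python3 - <<'E'
from h import *
P=np.load("scene.npy");im=cv2.imread("pics/s0.png")
cv2.imwrite("pics/c0.png",cv2.resize(im[90:290,150:350],None,fx=3,fy=3,interpolation=cv2.INTER_CUBIC)[:600])
z=P[...,2]
def blob(seed,lo,hi,n):
    m=((z>lo)&(z<hi)).astype(np.uint8)
    m[:, :150]=0
    k,l=cv2.connectedComponents(m,connectivity=4);L=l[seed[1],seed[0]]
    q=P[(l==L)] if L else np.zeros((1,3))
    r=cv2.minAreaRect((q[:,:2]*1000).astype(np.float32));print(n,len(q),r,np.median(q[:,2]),np.round(cv2.boxPoints(r)))
for uv in[(200,202),(272,187),(300,176),(230,240),(250,240),(230,262)]:print(uv,P[uv[1],uv[0]])
blob((200,202),.012,.03,"plate");blob((272,187),.003,.0105,"bed");blob((302,178),.018,.04,"stop")
blob((190,145),.01,.04,"clamp");blob((230,260),.008,.04,"glue");blob((252,135),.012,.04,"tape")
E
```

```text
(200, 202) [0.49258322 0.24019145 0.01795828]
(272, 187) [0.65029243 0.20239771 0.00467748]
(300, 176) [0.71254245 0.18563534 0.02010438]
(230, 240) [ 0.5035555   0.13750326 -0.00118466]
(250, 240) [ 0.53790118  0.11654615 -0.00191133]
(230, 262) [0.47228911 0.08473915 0.01903319]
plate 2204 ((494.4080505371094, 249.88775634765625), (122.63182067871094, 100.25179290771484), 75.76436614990234) 0.017089451896023233 [[431. 203.]
 [528. 178.]
 [558. 297.]
 [461. 322.]]
bed 3741 ((654.46630859375, 207.16163635253906), (192.14407348632812, 133.4645538330078), 79.8440933227539) 0.005200780754190615 [[572. 124.]
 [703. 101.]
 [737. 290.]
 [606. 313.]]
stop 406 ((717.9808959960938, 193.95291137695312), (189.18118286132812, 13.383150100708008), 79.57785034179688) 0.022729569422266782 [[694. 102.]
 [707. 100.]
 [742. 286.]
 [729. 288.]]
clamp 603 ((574.9293823242188, 387.2383728027344), (29.86201286315918, 131.2002716064453), 37.98166275024414) 0.022143136956698117 [[523. 430.]
 [604. 326.]
 [627. 345.]
 [546. 448.]]
glue 97 ((473.6952819824219, 88.89474487304688), (19.489421844482422, 17.24456787109375), 56.85377502441406) 0.01888277237406477 [[461.  85.]
 [476.  76.]
 [486.  92.]
 [472. 102.]]
tape 661 ((734.1724243164062, 361.4169921875), (102.6038589477539, 101.79871368408203), 15.914609909057617) 0.022063508731931192 [[671. 396.]
 [699. 298.]
 [797. 327.]
 [770. 424.]]
```

View pics/c0.png

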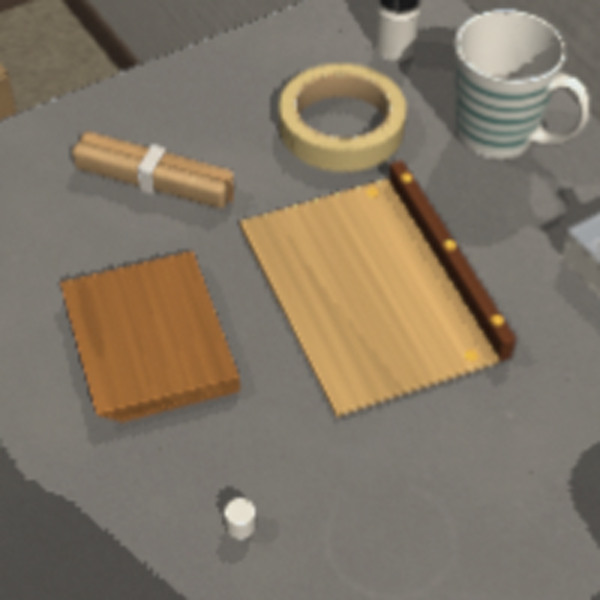

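```bash
cat >> h.py <<'E'
H0=np.array([.651,.2065,0]);YAW=-.18
RH=R.from_euler("z",YAW).as_matrix()
def tgt(x,y,z,al):   # corner = tool (-8,0,199)mm placed at holder-frame x,y,z (mm); al deg below horizontal
    c,s=np.cos(np.radians(al)),np.sin(np.radians(al))
    M=RH@np.array([[-s,0,c],[0,1,0],[-c,0,-s]])
    return H0+RH@(np.array([x,y,z])/1000)-M@np.array([-.008,0,.199]),M
def rel(p,M,s=None):
    s=s or arm.sense();A=R.from_quat(s["ee_rot"]).as_matrix()
    print("dp",np.round(A.T@(p-s["eef_pos"])*1000,1),"rot",np.round(np.degrees(R.from_matrix(A.T@M).as_rotvec())/10,2))
def here(s=None):
    s=s or arm.sense();A=R.from_quat(s["ee_rot"]).as_matrix()
    q=RH.T@(s["eef_pos"]+A@np.array([-.008,0,.199])-H0)*1000
    z=RH.T@A[:,2];print("t",round(s["time_s"],2),"corner",np.round(q,1),"al",round(np.degrees(np.arcsin(-z[2])),1),"F",np.round(RH.T@s["ft_force"],1),"gap",round(s["finger_gap"],2),"j",np.round(s["joint_positions"],2))
E
python3 - <<'E'
from h import *
here()
rel(np.array([.42,-.05,.40]),R.from_euler("z",100,degrees=True).as_matrix()@np.diag([1,-1,-1]))
print(tgt(-250,15,60,55))
E
```

```text
t 0.1 corner [-279.9 -764.2  205.2] al 89.9 F [-0.4  0.3  0. ] gap 1.0 j [-1.17  0.3   1.52 -0.    1.32 -0.07]
dp [ 353.3 -317.4    4.5] rot [-0.   -0.   -7.34]
(array([0.28897958, 0.28762301, 0.21842265]), array([[-0.80591757,  0.17902957,  0.56430956],
       [ 0.14665244,  0.98384369, -0.10268714],
       [-0.57357644,  0.        , -0.81915204]]))
```

>>> {"method": "carry_out", "body": {"steps": [{"dp": [44,-40,0],"rot": [0,0,-0.9],"grip": 0.7},{"dp": [88,-80,0],"rot": [0,0,-1.8],"grip": 0.7},{"dp": [132,-119,0],"rot": [0,0,-2.7],"grip": 0.7},{"dp": [176,-158,0],"rot": [0,0,-3.6],"grip": 0.7},{"dp": [220,-198,0],"rot": [0,0,-4.5],"grip": 0.7},{"dp": [264,-238,0],"rot": [0,0,-5.4],"grip": 0.7},{"dp": [308,-277,0],"rot": [0,0,-6.3],"grip": 0.7},{"dp": [353,-317,0],"rot": [0,0,-7.3],"grip": 0.7},{"dp": [353,-317,0],"rot": [0,0,-7.3],"grip": 0.7},{"dp": [353,-317,0],"rot": [0,0,-7.3],"grip": 0.7}]}}

```text
time_s: 1.35
eef_pos: [0.4198, -0.0507, 0.4044]
ee_rot: [0.646, 0.763, -0.0, -0.0]
ft_force: [-0.3, 0.1, -0.4]
finger_gap: 0.702
grasp_force: 0.0
```

```bash
python3 - <<'E'
from h import *
here()
rel(*tgt(-250,15,130,55))
E
```

```text
t 1.35 corner [-178.8 -302.   205.4] al 90.0 F [-0.3  0.1 -0.4] gap 0.7 j [-0.21  0.01  1.85 -0.    1.28 -0.37]
dp [355.3 -72.9 116.1] rot [-2.14 -3.05 -6.78]
```

>>> {"method": "carry_out", "body": {"steps": [{"dp": [44,-9,14],"rot": [-0.27,-0.38,-0.85],"grip": 0.7},{"dp": [89,-18,29],"rot": [-0.53,-0.76,-1.7],"grip": 0.7},{"dp": [133,-27,43],"rot": [-0.8,-1.14,-2.55],"grip": 0.7},{"dp": [178,-36,58],"rot": [-1.07,-1.53,-3.4],"grip": 0.7},{"dp": [222,-46,72],"rot": [-1.34,-1.9,-4.24],"grip": 0.7},{"dp": [266,-55,87],"rot": [-1.6,-2.29,-5.1],"grip": 0.7},{"dp": [311,-64,101],"rot": [-1.87,-2.67,-5.93],"grip": 0.7},{"dp": [355,-73,116],"rot": [-2.14,-3.05,-6.78],"grip": 0.7},{"dp": [355,-73,116],"rot": [-2.14,-3.05,-6.78],"grip": 0.7},{"dp": [355,-73,116],"rot": [-2.14,-3.05,-6.78],"grip": 0.7},{"dp": [355,-73,116],"rot": [-2.14,-3.05,-6.78],"grip": 0.7}]}}

```text
time_s: 2.72
eef_pos: [0.2897, 0.2863, 0.2891]
ee_rot: [0.088, 0.95, -0.027, 0.3]
ft_force: [-0.1, 0.1, -0.1]
finger_gap: 0.7
grasp_force: 0.0
```

```bash
python3 - <<'E'
from h import *
here()
rel(*tgt(-250,15,40,55));rel(*tgt(-235,15,15,55));
E
```

```text
t 2.73 corner [-248.9   13.6  130.7] al 55.0 F [-0.1  0.1 -0.1] gap 0.7 j [ 0.77  0.11  2.09 -0.78  0.72 -0.07]
dp [52.8  1.  73.7] rot [-0.01  0.   -0.02]
dp [ 54.9   1.1 102.8] rot [-0.01  0.   -0.02]
```

>>> {"method": "carry_out", "body": {"steps": [{"dp": [27,0,37],"rot": [0,0,0],"grip": 0.7},{"dp": [53,1,74],"rot": [0,0,0],"grip": 0.7},{"dp": [57,1,90],"rot": [0,0,0],"grip": 0.7},{"dp": [60,1,95],"rot": [0,0,0],"grip": 0.7},{"dp": [60,1,95],"rot": [0,0,0],"grip": 0.7},{"dp": [60,1,95],"rot": [0,0,0],"grip": 0.7}]}}

```text
time_s: 3.48
eef_pos: [0.2981, 0.2919, 0.1881]
ee_rot: [0.087, 0.952, -0.029, 0.293]
ft_force: [0.2, 0.4, -0.5]
finger_gap: 0.698
grasp_force: 0.0
```

```bash
python3 - <<'E'
from h import *
here()
a=get_image("side")
cv2.imwrite("pics/d1.png",cv2.resize(a["img"][140:240,150:350],None,fx=4,fy=4,interpolation=cv2.INTER_CUBIC)[:600])
E
```

```text
t 3.48 corner [-244.    19.9   28. ] al 55.8 F [ 0.1  0.4 -0.5] gap 0.7 j [ 0.77  0.35  2.11 -1.04  0.56  0.25]
```

View pics/d1.png

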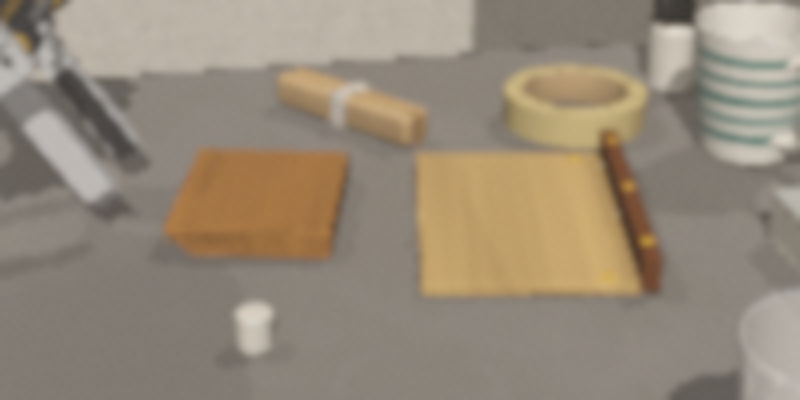

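The fingers are at (115,205), still behind the plate, whose back edge is at (170,235). The view is clear, but joint 4 sits at its limit, so I'll lift a little and use a steeper tool.

```bash
python3 - <<'E'
from h import *
here()
rel(*tgt(-245,15,40,63))
E
```

```text
t 3.52 corner [-244.1   19.8   27.8] al 55.8 F [-0.9 -0.4  0.6] gap 0.7 j [ 0.77  0.35  2.11 -1.04  0.56  0.25]
dp [-31.1  -5.8 -10. ] rot [-0.03  0.72 -0.  ]
```

>>> {"method": "carry_out", "body": {"steps": [{"dp": [-15,-3,-5],"rot": [0,0.36,0],"grip": 0.7},{"dp": [-31,-6,-10],"rot": [0,0.72,0],"grip": 0.7},{"dp": [-31,-6,-10],"rot": [0,0.72,0],"grip": 0.7},{"dp": [-31,-6,-10],"rot": [0,0.72,0],"grip": 0.7}]}}

```text
time_s: 4.03
eef_pos: [0.3162, 0.2823, 0.2125]
ee_rot: [0.088, 0.968, -0.024, 0.232]
ft_force: [-0.4, -0.4, -0.4]
finger_gap: 0.698
grasp_force: 0.0
```

```bash
python3 - <<'E'
from h import *
here()
rel(*tgt(-235,15,25,63));rel(*tgt(-228,15,12,63))
E
```

```text
t 4.03 corner [-245.5   13.4   38.8] al 63.0 F [-0.4 -0.5 -0.4] gap 0.7 j [ 0.7   0.29  2.08 -0.71  0.58 -0.12]
dp [-3.1  0.5 17. ] rot [-0.04 -0.   -0.  ]
dp [-3.4  0.6 31.8] rot [-0.04 -0.   -0.  ]
```

>>> {"method": "carry_out", "body": {"steps": [{"dp": [-3,0.5,17],"rot": [0,0,0],"grip": 0.7},{"dp": [-3.4,0.6,32.5],"rot": [0,0,0],"grip": 0.7},{"dp": [-3.4,0.6,32.5],"rot": [0,0,0],"grip": 0.7},{"dp": [-3.4,0.6,32.5],"rot": [0,0,0],"grip": 0.7}]}}

```text
time_s: 4.53
eef_pos: [0.3337, 0.2797, 0.1853]
ee_rot: [0.088, 0.969, -0.024, 0.232]
ft_force: [-0.8, 0.7, -0.0]
finger_gap: 0.699
grasp_force: 0.0
```

```bash
python3 - <<'E'
from h import *
here()
rel(*tgt(-205,15,10.5,63));rel(*tgt(-165,15,10.5,63))
E
```

```text
t 4.53 corner [-228.    14.    11.5] al 63.1 F [-0.9  0.5 -0. ] gap 0.7 j [ 0.67  0.37  2.06 -0.77  0.52 -0.08]
dp [-19.8  -0.1  11.3] rot [-0.03 -0.01 -0.  ]
dp [-55.4  -0.   29.5] rot [-0.03 -0.01 -0.  ]
```

>>> {"method": "carry_out", "body": {"steps": [{"dp": [-5,0,2.7],"rot": [0,0,0],"grip": 0.7},{"dp": [-10,0,5.4],"rot": [0,0,0],"grip": 0.7},{"dp": [-15,0,8],"rot": [0,0,0],"grip": 0.7},{"dp": [-20,0,10.7],"rot": [0,0,0],"grip": 0.7},{"dp": [-25,0,13.3],"rot": [0,0,0],"grip": 0.7},{"dp": [-30,0,16],"rot": [0,0,0],"grip": 0.7},{"dp": [-35,0,18.6],"rot": [0,0,0],"grip": 0.7},{"dp": [-40,0,21.3],"rot": [0,0,0],"grip": 0.7},{"dp": [-45,0,24],"rot": [0,0,0],"grip": 0.7},{"dp": [-50,0,26.6],"rot": [0,0,0],"grip": 0.7},{"dp": [-53,0,28.2],"rot": [0,0,0],"grip": 0.7},{"dp": [-53,0,28.2],"rot": [0,0,0],"grip": 0.7}]}}

```text
time_s: 6.02
eef_pos: [0.3933, 0.2685, 0.1841]
ee_rot: [0.089, 0.969, -0.024, 0.231]
ft_force: [-0.4, 0.3, 0.4]
finger_gap: 0.697
grasp_force: 0.0
```

```bash
python3 - <<'E'
from h import *
here()
a=get_image("side")
cv2.imwrite("pics/d2.png",cv2.resize(a["img"][140:240,150:350],None,fx=4,fy=4,interpolation=cv2.INTER_CUBIC)[:600])
rel(*tgt(-155,15,10.5,63))
E
```

```text
t 6.03 corner [-167.4   13.7   10.3] al 63.1 F [-0.5  0.2  0.4] gap 0.7 j [ 0.57  0.44  1.96 -0.71  0.5  -0.23]
dp [-11.    0.1   5.5] rot [-0.03 -0.01 -0.01]
```

View pics/d2.png

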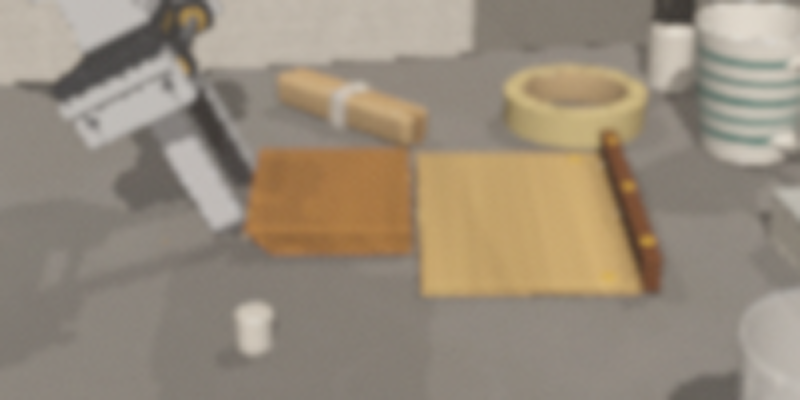

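The plate is square to the step. Its front edge at column 411 is a few mm short of the bed edge at column 417.

>>> {"method": "carry_out", "body": {"steps": [{"dp": [-2,0,1],"rot": [0,0,0],"grip": 0.7},{"dp": [-4,0,2],"rot": [0,0,0],"grip": 0.7},{"dp": [-5.5,0,2.8],"rot": [0,0,0],"grip": 0.7},{"dp": [-7,0,3.5],"rot": [0,0,0],"grip": 0.7},{"dp": [-7,0,3.5],"rot": [0,0,0],"grip": 0.7}]}}

```text
time_s: 6.7
eef_pos: [0.3998, 0.2673, 0.1835]
ee_rot: [0.088, 0.969, -0.024, 0.23]
ft_force: [-13.3, 4.9, 1.7]
finger_gap: 0.7
grasp_force: 5.9
```

```bash
python3 - <<'E'
from h import *
here()
E
```

```text
t 6.7 corner [-161.2   13.6    9.4] al 63.2 F [-13.9   2.4   1.7] gap 0.7 j [ 0.56  0.45  1.95 -0.7   0.5  -0.25]
```

>>> {"method": "carry_out", "body": {"steps": [{"dp": [0.9,0,-0.5],"rot": [0,0,0],"grip": 0.7},{"dp": [0,0,-2.2],"rot": [0,0,0],"grip": 0.7},{"dp": [-1.4,0,-3.8],"rot": [0,0,0],"grip": 0.7},{"dp": [-2.7,0,-5.4],"rot": [0,0,0],"grip": 0.7},{"dp": [-3.9,0,-7],"rot": [0,0,0],"grip": 0.7},{"dp": [-3.9,0,-7],"rot": [0,0,0],"grip": 0.7}]}}

```text
time_s: 7.45
eef_pos: [0.4008, 0.2672, 0.1921]
ee_rot: [0.089, 0.969, -0.024, 0.231]
ft_force: [-8.9, 1.4, 0.4]
finger_gap: 0.702
grasp_force: 3.7
```

```bash
python3 - <<'E'
from h import *
here()
a=get_image("side")
cv2.imwrite("pics/d3.png",cv2.resize(a["img"][140:240,150:350],None,fx=4,fy=4,interpolation=cv2.INTER_CUBIC)[:600])
E
```

```text
t 7.45 corner [-160.    13.6   18.2] al 63.1 F [-9.  -0.2  0.4] gap 0.7 j [ 0.56  0.43  1.94 -0.68  0.51 -0.27]
```

View pics/d3.png

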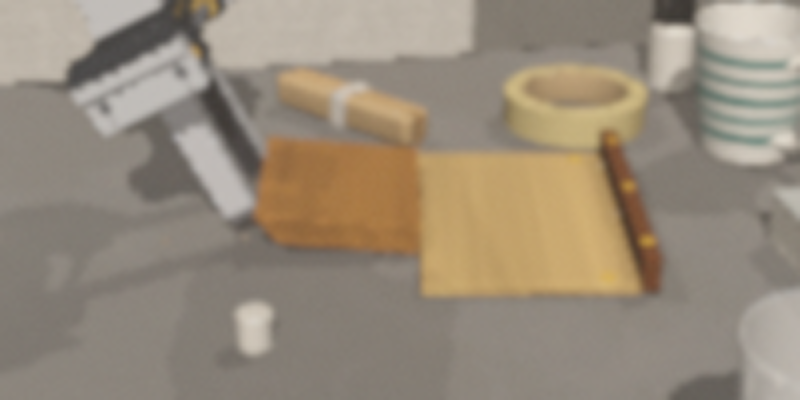

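The back edge has lifted at (265,175) and the front edge still sits at the step, column 420. Next I'll work out the arc.

```bash
cat > arc.py <<'E'
from h import *
def corner(t,d=9.4,al=63):
    t=np.radians(t);a=np.array([-np.cos(t),np.sin(t)]);n=np.array([np.sin(t),np.cos(t)])
    B=np.array([-6*np.tan(t) if np.degrees(t)<70.5 else -18*np.sin(t),0])
    if np.degrees(t)>90: 
        B=np.array([-18,0])+0*B   # rough
    E=B+100*a+18*n
    fa=np.radians(max(al,45)) ;ft=np.array([np.cos(fa),-np.sin(fa)])
    if np.degrees(t)<al-45: return E+d*ft
    return B+(100-.707*d)*a+(18-.707*d)*n
def dp(v,al=63):
    c,s=np.cos(np.radians(al)),np.sin(np.radians(al))
    return np.round([-s*v[0]-c*v[1],c*v[0]-s*v[1]],1)
if __name__=="__main__":
    c0=corner(5)
    for t in range(5,108,5):v=corner(t)-c0;print(t,np.round(v,1),dp(v))
E
python3 arc.py
```

```text
5 [0. 0.] [-0.  0.]
10 [2.2 8.4] [-5.8 -6.5]
15 [ 5.  16.6] [-12.  -12.5]
20 [ 8.3 24.3] [-18.4 -17.9]
25 [11.7 31.5] [-24.7 -22.7]
30 [15.7 38.2] [-31.3 -27. ]
35 [20.1 44.6] [-38.2 -30.6]
40 [25.1 50.4] [-45.2 -33.6]
45 [30.3 55.8] [-52.3 -35.9]
50 [35.8 60.5] [-59.4 -37.7]
55 [41.5 64.7] [-66.4 -38.8]
60 [47.1 68.3] [-72.9 -39.4]
65 [52.3 71.1] [-78.9 -39.6]
70 [56.6 73.3] [-83.7 -39.7]
75 [63.7 74.8] [-90.8 -37.8]
80 [71.6 75.6] [-98.1 -34.9]
85 [79.6 75.7] [-105.3  -31.3]
90 [87.7 75.1] [-112.2  -27.1]
95 [95.8 73.7] [-118.8  -22.2]
100 [103.7  71.7] [-124.9  -16.8]
105 [111.4  69. ] [-130.6  -10.9]
```

>>> {"method": "carry_out", "body": {"steps": [{"dp": [-2.2,0,-3.7],"rot": [0,0,0],"grip": 0.7},{"dp": [-5.2,0,-6.8],"rot": [0,0,0],"grip": 0.7},{"dp": [-8.4,0,-9.8],"rot": [0,0,0],"grip": 0.7},{"dp": [-11.4,0,-12.8],"rot": [0,0,0],"grip": 0.7},{"dp": [-14.6,0,-15.5],"rot": [0,0,0],"grip": 0.7},{"dp": [-17.8,0,-18.2],"rot": [0,0,0],"grip": 0.7},{"dp": [-17.8,0,-18.2],"rot": [0,0,0],"grip": 0.7}]}}

```text
time_s: 8.38
eef_pos: [0.4089, 0.2658, 0.2168]
ee_rot: [0.089, 0.968, -0.023, 0.232]
ft_force: [-2.7, -0.4, -0.3]
finger_gap: 0.701
grasp_force: 0.9
```

```bash
python3 - <<'E'
from h import *
here()
E
```

```text
t 8.38 corner [-151.5   13.9   43. ] al 63.1 F [-2.6 -0.9 -0.3] gap 0.7 j [ 0.55  0.39  1.92 -0.62  0.56 -0.36]
```

>>> {"method": "carry_out", "body": {"steps": [{"dp": [-3,0,-2.6],"rot": [0,0,0],"grip": 0.7},{"dp": [-6.2,0,-4.8],"rot": [0,0,0],"grip": 0.7},{"dp": [-9.5,0,-7],"rot": [0,0,0],"grip": 0.7},{"dp": [-12.8,0,-9.2],"rot": [0,0,0],"grip": 0.7},{"dp": [-16.3,0,-11],"rot": [0,0,0],"grip": 0.7},{"dp": [-19.8,0,-12.8],"rot": [0,0,0],"grip": 0.7},{"dp": [-23.3,0,-14.3],"rot": [0,0,0],"grip": 0.7},{"dp": [-26.8,0,-15.8],"rot": [0,0,0],"grip": 0.7},{"dp": [-30.3,0,-17],"rot": [0,0,0],"grip": 0.7},{"dp": [-33.9,0,-18.1],"rot": [0,0,0],"grip": 0.7},{"dp": [-33.9,0,-18.1],"rot": [0,0,0],"grip": 0.7}]}}

```text
time_s: 9.75
eef_pos: [0.4305, 0.262, 0.2481]
ee_rot: [0.089, 0.969, -0.024, 0.232]
ft_force: [-0.6, -0.3, 0.3]
finger_gap: 0.698
grasp_force: 0.6
```

```bash
python3 - <<'E'
from h import *
here()
a=get_image("side")
cv2.imwrite("pics/d4.png",cv2.resize(a["img"][120:240,150:350],None,fx=4,fy=4,interpolation=cv2.INTER_CUBIC)[:600])
E
```

```text
t 9.75 corner [-129.7   14.    74.3] al 63.1 F [-0.6 -0.4  0.3] gap 0.7 j [ 0.52  0.36  1.87 -0.54  0.61 -0.48]
```

View pics/d4.png

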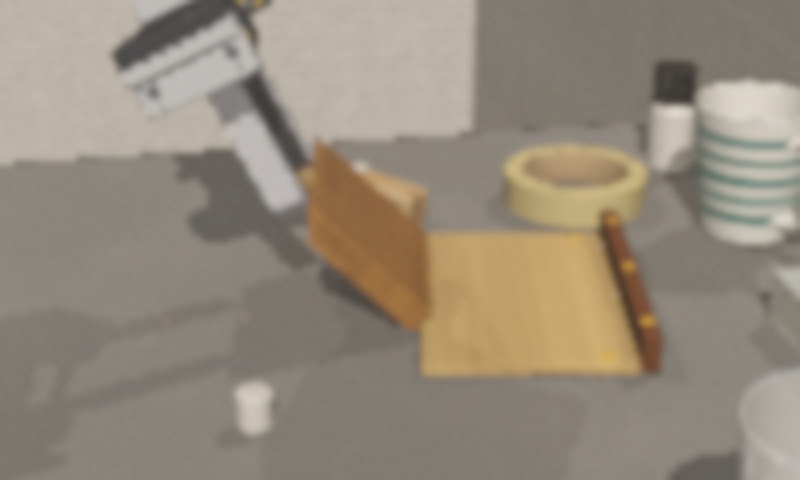

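The plate stands at about 45°, with its lower edge at the step around (425,300). I'll carry on.

>>> {"method": "carry_out", "body": {"steps": [{"dp": [-3.5,0,-1],"rot": [0,0,0],"grip": 0.7},{"dp": [-7.1,0,-1.8],"rot": [0,0,0],"grip": 0.7},{"dp": [-10.6,0,-2.4],"rot": [0,0,0],"grip": 0.7},{"dp": [-14.1,0,-2.9],"rot": [0,0,0],"grip": 0.7},{"dp": [-17.4,0,-3.2],"rot": [0,0,0],"grip": 0.7},{"dp": [-20.6,0,-3.5],"rot": [0,0,0],"grip": 0.7},{"dp": [-23.6,0,-3.6],"rot": [0,0,0],"grip": 0.7},{"dp": [-26.6,0,-3.7],"rot": [0,0,0],"grip": 0.7},{"dp": [-29.6,0,-3.7],"rot": [0,0,0],"grip": 0.7},{"dp": [-33,0,-3.3],"rot": [0,0,0],"grip": 0.7},{"dp": [-33,0,-3.3],"rot": [0,0,0],"grip": 0.7}]}}

```text
time_s: 11.18
eef_pos: [0.458, 0.257, 0.2658]
ee_rot: [0.089, 0.969, -0.024, 0.231]
ft_force: [-1.5, -0.4, 1.2]
finger_gap: 0.704
grasp_force: 0.5
```

```bash
python3 - <<'E'
from h import *
here()
a=get_image("side")
cv2.imwrite("pics/d5.png",cv2.resize(a["img"][120:240,150:350],None,fx=4,fy=4,interpolation=cv2.INTER_CUBIC)[:600])
E
```

```text
t 11.18 corner [-101.7   13.9   92. ] al 63.1 F [-1.4 -0.6  1.2] gap 0.7 j [ 0.48  0.37  1.8  -0.49  0.65 -0.57]
```

View pics/d5.png

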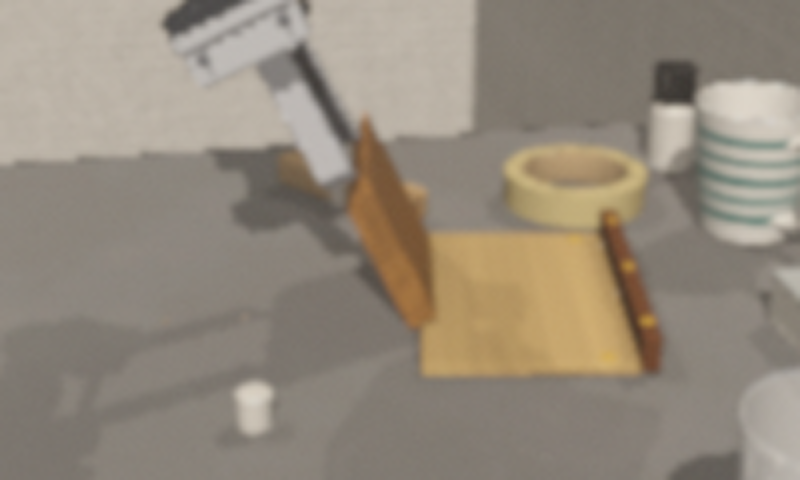

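The plate is now at about 70°. I'll keep pushing forward at constant height.

>>> {"method": "carry_out", "body": {"steps": [{"dp": [-4,0,1.2],"rot": [0,0,0],"grip": 0.7},{"dp": [-7.6,0,3],"rot": [0,0,0],"grip": 0.7},{"dp": [-11.2,0,5],"rot": [0,0,0],"grip": 0.7},{"dp": [-14.7,0,6.8],"rot": [0,0,0],"grip": 0.7},{"dp": [-18.2,0,8.6],"rot": [0,0,0],"grip": 0.7},{"dp": [-21.8,0,10.4],"rot": [0,0,0],"grip": 0.7},{"dp": [-21.8,0,10.4],"rot": [0,0,0],"grip": 0.7}]}}

```text
time_s: 12.1
eef_pos: [0.4819, 0.2525, 0.2665]
ee_rot: [0.089, 0.968, -0.024, 0.232]
ft_force: [-1.7, 0.1, 3.4]
finger_gap: 0.698
grasp_force: 1.7
```

```bash
python3 - <<'E'
from h import *
here()
E
```

```text
t 12.1 corner [-77.4  13.9  92.7] al 63.1 F [-1.7 -0.2  3.4] gap 0.7 j [ 0.45  0.4   1.75 -0.46  0.65 -0.61]
```

>>> {"method": "carry_out", "body": {"steps": [{"dp": [-3.8,0,1.2],"rot": [0,0,0],"grip": 0.7},{"dp": [-7.6,0,2.6],"rot": [0,0,0],"grip": 0.7},{"dp": [-11.4,0,4.2],"rot": [0,0,0],"grip": 0.7},{"dp": [-15,0,6],"rot": [0,0,0],"grip": 0.7},{"dp": [-18.6,0,7.8],"rot": [0,0,0],"grip": 0.7},{"dp": [-22.2,0,9.6],"rot": [0,0,0],"grip": 0.7},{"dp": [-25.8,0,11.4],"rot": [0,0,0],"grip": 0.7},{"dp": [-25.8,0,11.4],"rot": [0,0,0],"grip": 0.7},{"dp": [-25.8,0,11.4],"rot": [0,0,0],"grip": 0.7}]}}

```text
time_s: 13.22
eef_pos: [0.5097, 0.2474, 0.2684]
ee_rot: [0.089, 0.968, -0.023, 0.232]
ft_force: [0.4, -1.6, 7.8]
finger_gap: 0.701
grasp_force: 2.7
```

```bash
python3 - <<'E'
from h import *
here()
a=get_image("side")
cv2.imwrite("pics/d6.png",cv2.resize(a["img"][120:240,150:350],None,fx=4,fy=4,interpolation=cv2.INTER_CUBIC)[:600])
E
```

```text
t 13.22 corner [-48.9  13.9  94.7] al 63.0 F [ 0.7 -1.5  7.8] gap 0.7 j [ 0.42  0.44  1.69 -0.44  0.66 -0.67]
```

View pics/d6.png

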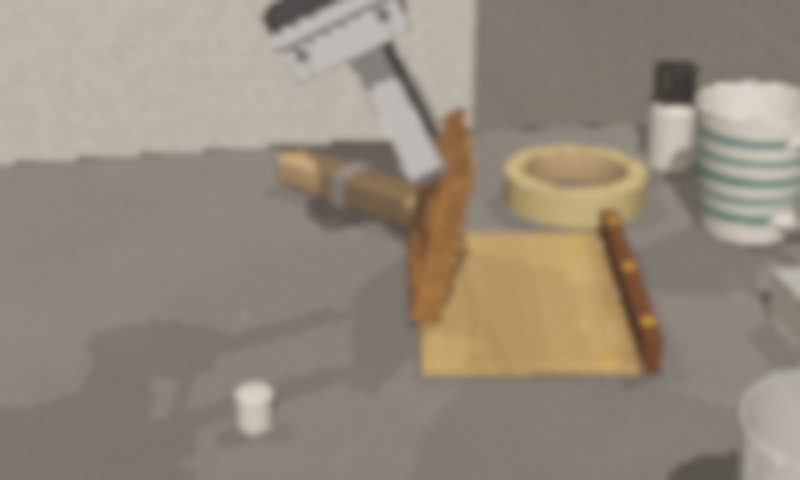

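The plate is past upright, with its top at (460,115) and its foot at (425,320). The finger is bearing down on the slant with about 8 N, so I'll ease up and nudge it forward.

>>> {"method": "carry_out", "body": {"steps": [{"dp": [-1.3,0,-1.6],"rot": [0,0,0],"grip": 0.7},{"dp": [-2.7,0,-3.1],"rot": [0,0,0],"grip": 0.7},{"dp": [-5.4,0,-4],"rot": [0,0,0],"grip": 0.7},{"dp": [-9.4,0,-3.1],"rot": [0,0,0],"grip": 0.7},{"dp": [-9.4,0,-3.1],"rot": [0,0,0],"grip": 0.7}]}}

```text
time_s: 13.9
eef_pos: [0.5164, 0.2461, 0.2749]
ee_rot: [0.089, 0.969, -0.024, 0.231]
ft_force: [-0.0, 0.2, -0.4]
finger_gap: 0.7
grasp_force: 0.0
```

```bash
python3 - <<'E'
from h import *
here()
a=get_image("side")
cv2.imwrite("pics/d7.png",cv2.resize(a["img"][120:240,150:350],None,fx=4,fy=4,interpolation=cv2.INTER_CUBIC)[:600])
b=get_image("scene");P=world(b);cv2.imwrite("pics/s7.png",b["img"])
for uv in[(272,187),(262,187),(282,187),(255,190),(300,176)]:print(uv,(RH.T@(P[uv[1],uv[0]]-H0)*1000).round(1))
E
```

```text
t 13.9 corner [-42.3  13.7 101.1] al 63.1 F [-0.1  0.2 -0.4] gap 0.7 j [ 0.41  0.45  1.67 -0.42  0.68 -0.69]
(272, 187) [ -7.5 -18.2  24.1]
(262, 187) [-26.   -7.4  20.2]
(282, 187) [ 13.8 -23.6  20.7]
(255, 190) [-44.3 -12.   23.5]
(300, 176) [ 63.4 -10.9  21.9]
```

View pics/d7.png

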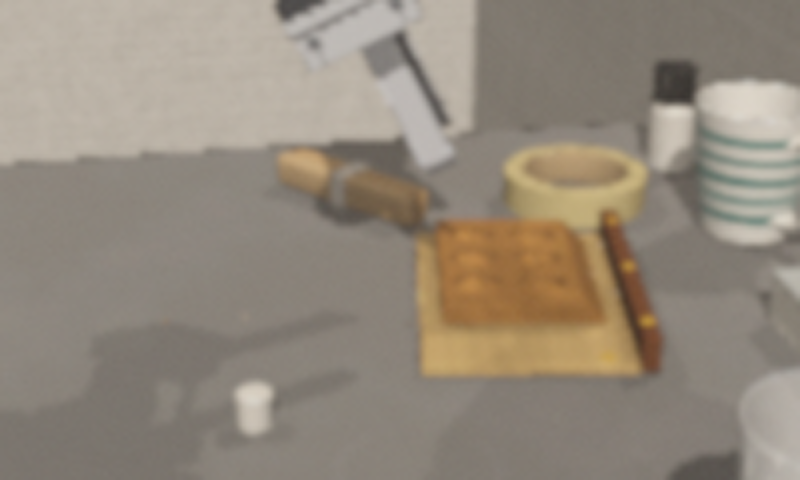

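The plate lies flat with its wells up, from (440,220) to (605,325), short of the stop at column 610. Now I'll measure it.

```bash
python3 - <<'E'
from h import *
b=get_image("scene");P=(world(b)-H0)@RH*1000
m=(P[...,2]>15)&(P[...,2]<32)&(P[...,0]>-75)&(P[...,0]<57)&(P[...,1]>-80)&(P[...,1]<85)
m=cv2.morphologyEx(m.astype(np.uint8),cv2.MORPH_OPEN,np.ones((3,3)))>0
q=P[m][:,:2].astype(np.float32);r=cv2.minAreaRect(q);print(m.sum(),r,cv2.boxPoints(r).round(1),np.median(P[m][:,2]))
for y in range(-50,75,20):
    s=q[abs(q[:,1]-y)<3][:,0];print(y,s.min() if len(s) else None,s.max() if len(s) else None)
here()
rel(*tgt(-95,10,110,75))
rel(*tgt(-95,10,16,75))
E
```

```text
1620 ((-3.655536651611328, 16.843326568603516), (122.9106674194336, 93.56536102294922), 89.72210693359375) [[-50.7 -44.4]
 [ 42.8 -44.8]
 [ 43.4  78.1]
 [-50.1  78.5]] 22.088708691487767
-50 None None
-30 -50.65383 41.136913
-10 -49.596455 41.239056
10 -50.46162 41.35106
30 -50.040295 40.769848
50 -49.370018 38.169495
70 -14.514559 42.148884
t 14.05 corner [-42.7  13.7 100.9] al 63.1 F [ 0.3  1.1 -1.2] gap 0.7 j [ 0.41  0.44  1.67 -0.42  0.68 -0.69]
dp [  1.4  -5.1 -29.1] rot [-0.03  1.19 -0.01]
dp [43.9 -4.6 54.7] rot [-0.03  1.19 -0.01]
```

```bash
python3 - <<'E'
from h import *
rel(*tgt(-75,17,100,85));rel(*tgt(-68,17,14,85))
E
```

```text
dp [-45.5   2.1  -2.5] rot [-0.03  2.19 -0.01]
dp [-12.9   2.6  77.4] rot [-0.03  2.19 -0.01]
```

>>> {"method": "carry_out", "body": {"steps": [{"dp": [-15,0.7,-4],"rot": [0,0.73,0],"grip": 0.7},{"dp": [-30,1.4,-4],"rot": [0,1.46,0],"grip": 0.7},{"dp": [-45.5,2,-2.5],"rot": [0,2.19,0],"grip": 0.7},{"dp": [-45.5,2,-2.5],"rot": [0,2.19,0],"grip": 0.7},{"dp": [-37,2.2,18],"rot": [0,2.19,0],"grip": 0.7},{"dp": [-27,2.4,42],"rot": [0,2.19,0],"grip": 0.7},{"dp": [-20,2.5,62],"rot": [0,2.19,0],"grip": 0.7},{"dp": [-13,2.6,77.4],"rot": [0,2.19,0],"grip": 0.7},{"dp": [-13,2.6,77.4],"rot": [0,2.19,0],"grip": 0.7},{"dp": [-13,2.6,77.4],"rot": [0,2.19,0],"grip": 0.7}]}}

```text
time_s: 15.3
eef_pos: [0.5626, 0.2401, 0.2125]
ee_rot: [0.091, 0.995, -0.006, 0.044]
ft_force: [0.2, -0.5, 0.7]
finger_gap: 0.701
grasp_force: 0.0
```

```bash
python3 - <<'E'
from h import *
here()
rel(*tgt(-54,17,14,85));rel(*tgt(-40,17,14,85))
E
```

```text
t 15.3 corner [-67.5  16.3  15. ] al 84.9 F [ 0.3 -0.4  0.7] gap 0.7 j [ 0.35  0.64  1.51 -0.06  0.92 -1.  ]
dp [-13.6  -0.2   2.1] rot [-0.03  0.01 -0.02]
dp [-27.5  -0.2   3.4] rot [-0.03  0.01 -0.02]
```

Pushing forward slowly, reading the force as it nears the stop.

>>> {"method": "carry_out", "body": {"steps": [{"dp": [-5,0,0.6],"rot": [0,0,0],"grip": 0.7},{"dp": [-10,0,1],"rot": [0,0,0],"grip": 0.7},{"dp": [-13,0,1.4],"rot": [0,0,0],"grip": 0.7},{"dp": [-16,0,1.6],"rot": [0,0,0],"grip": 0.7},{"dp": [-18.5,0,1.8],"rot": [0,0,0],"grip": 0.7},{"dp": [-21,0,2],"rot": [0,0,0],"grip": 0.7},{"dp": [-23.5,0,2.2],"rot": [0,0,0],"grip": 0.7},{"dp": [-26,0,2.4],"rot": [0,0,0],"grip": 0.7},{"dp": [-26,0,2.4],"rot": [0,0,0],"grip": 0.7}]}}

```text
time_s: 16.42
eef_pos: [0.5882, 0.2351, 0.2116]
ee_rot: [0.091, 0.995, -0.006, 0.043]
ft_force: [1.3, 1.1, 0.6]
finger_gap: 0.698
grasp_force: 0.0
```

```bash
python3 - <<'E'
from h import *
here()
E
```

```text
t 16.43 corner [-41.5  15.9  14. ] al 85.0 F [1.1 1.3 0.6] gap 0.7 j [ 0.33  0.68  1.44 -0.06  0.95 -1.03]
```

>>> {"method": "carry_out", "body": {"steps": [{"dp": [-0.7,0,0],"rot": [0,0,0],"grip": 0.7},{"dp": [-1.4,0,0.1],"rot": [0,0,0],"grip": 0.7},{"dp": [-2,0,0.2],"rot": [0,0,0],"grip": 0.7},{"dp": [-2,0,0.2],"rot": [0,0,0],"grip": 0.7}]}}

```text
time_s: 16.92
eef_pos: [0.5901, 0.2349, 0.2116]
ee_rot: [0.091, 0.995, -0.006, 0.043]
ft_force: [-0.8, 0.3, 0.5]
finger_gap: 0.7
grasp_force: 0.4
```

```bash
python3 - <<'E'
from h import *
here()
b=get_image("scene");P=(world(b)-H0)@RH*1000
m=(P[...,2]>15)&(P[...,2]<32)&(P[...,0]>-75)&(P[...,0]<90)&(P[...,1]>-100)&(P[...,1]<110)
cv2.imwrite("pics/s8.png",cv2.resize(b["img"][130:230,200:330],None,fx=6,fy=6,interpolation=cv2.INTER_CUBIC)[:600])
E
```

```text
t 16.93 corner [-39.7  16.   14.1] al 85.0 F [-0.8  0.2  0.5] gap 0.7 j [ 0.33  0.68  1.43 -0.06  0.95 -1.03]
```

View pics/s8.png

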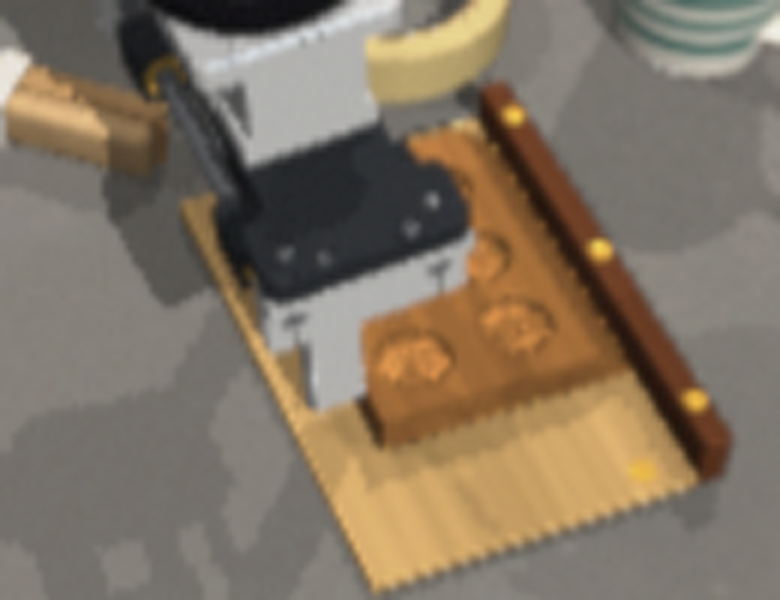

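The plate's back edge at (630,370) is close to the stop and square with it. I'll creep on until the force shows contact.

>>> {"method": "carry_out", "body": {"steps": [{"dp": [-0.6,0,0],"rot": [0,0,0],"grip": 0.7},{"dp": [-1.2,0,0.1],"rot": [0,0,0],"grip": 0.7},{"dp": [-1.2,0,0.1],"rot": [0,0,0],"grip": 0.7}]}}

```text
time_s: 17.35
eef_pos: [0.5909, 0.2348, 0.2115]
ee_rot: [0.091, 0.995, -0.007, 0.042]
ft_force: [-6.9, 1.0, 3.7]
finger_gap: 0.7
grasp_force: 3.4
```

>>> {"method": "carry_out", "body": {"steps": [{"dp": [-0.5,0,0],"rot": [0,0,0],"grip": 0.7},{"dp": [-1,0,0.1],"rot": [0,0,0],"grip": 0.7},{"dp": [-1,0,0.1],"rot": [0,0,0],"grip": 0.7}]}}

```text
time_s: 17.73
eef_pos: [0.5914, 0.2348, 0.2115]
ee_rot: [0.091, 0.995, -0.007, 0.041]
ft_force: [-14.7, 1.4, 7.9]
finger_gap: 0.698
grasp_force: 6.7
```

Home against the stop. Backing off now.

>>> {"method": "carry_out", "body": {"steps": [{"dp": [1.2,0,0],"rot": [0,0,0],"grip": 0.7},{"dp": [3,0,0],"rot": [0,0,0],"grip": 0.7},{"dp": [10,0,-1],"rot": [0,0,0],"grip": 0.7},{"dp": [25,0,-3],"rot": [0,0,0],"grip": 0.7},{"dp": [45,0,-40],"rot": [0,0,0],"grip": 0.7},{"dp": [75,0,-90],"rot": [0,0,0],"grip": 0.7},{"dp": [110,0,-130],"rot": [0,0,0],"grip": 0.7},{"dp": [130,0,-130],"rot": [0,0,0],"grip": 0.7},{"dp": [130,0,-130],"rot": [0,0,0],"grip": 0.7}]}}

```text
time_s: 18.85
eef_pos: [0.453, 0.2609, 0.3302]
ee_rot: [0.091, 0.995, -0.006, 0.044]
ft_force: [0.5, 0.3, 0.9]
finger_gap: 0.7
grasp_force: 0.0
```

```bash
python3 - <<'E'
from h import *
here()
b=get_image("scene");P=(world(b)-H0)@RH*1000
R1=(P[...,1]>-100)&(P[...,1]<110)
m=(P[...,2]>15)&(P[...,2]<27)&(P[...,0]>-75)&(P[...,0]<52)&R1
m=cv2.morphologyEx(m.astype(np.uint8),cv2.MORPH_OPEN,np.ones((3,3)))>0
q=P[m][:,:2].astype(np.float32);print(m.sum(),cv2.minAreaRect(q),np.median(P[m][:,2]))
for y in range(-40,80,10):
    s=q[abs(q[:,1]-y)<2][:,0];print(y,s.min().round(1))
cv2.imwrite("pics/s9.png",cv2.resize(b["img"][130:230,200:330],None,fx=6,fy=6,interpolation=cv2.INTER_CUBIC)[:600])
E
```

```text
t 18.85 corner [-179.1   17.2  132.7] al 85.0 F [0.4 0.4 0.9] gap 0.7 j [ 0.46  0.31  1.7  -0.06  1.07 -0.9 ]
1760 ((6.850208282470703, 16.31549072265625), (90.15245819091797, 122.79822540283203), 0.0021716200280934572) 22.03422819301226
-40 -38.2
-30 -38.1
-20 -38.1
-10 -37.9
0 -37.2
10 -38.2
20 -37.5
30 -35.9
40 -37.4
50 -36.8
60 -37.9
70 -37.1
```

View pics/s9.png

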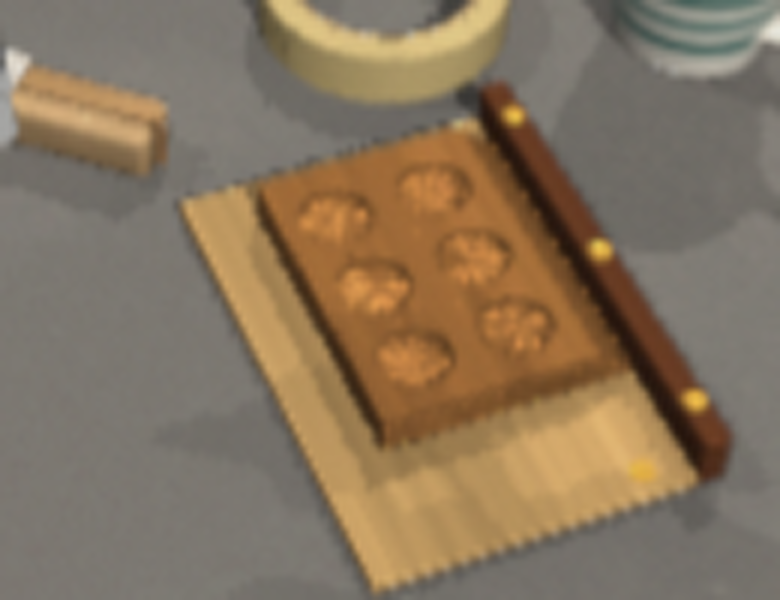

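The plate is flat and square. Its front edge runs from (262,195) to (385,440), measured at x ≈ -37.5 mm, so its back edge at (630,370) is at the stop. Handing in.

```bash
python3 -c "
from h import *
print(order.hand_in())"
```

```text
the job is handed in; nothing more can be done
None
```

The plate is tipped over onto the holder's bed, wells up and square against the back stop, and handed in at about 19 s; the final push against the stop peaked at a wrist reading of about 17 N, above the 15 N asked for but under the 18 N limit, and no verdict came back.

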